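# Nip a freshly cased book in the bench press

## Robot

A 6-joint arm with a two-finger parallel gripper is mounted at the origin on the work surface. World frame = base frame: x ahead of the robot, y to its left, z up, the work surface at z = 0. Lengths are in mm, angles in rad, forces in N, time in s.
With the tool pointing down it reaches from about 275 to 725 mm from the base axis. Payload 5.6 kg.
Tool frame: the origin (TCP) lies at the very end of the fingers, on their centre line; the grasp point (between the pads) lies 19 mm behind it; z points along the fingers, y is the line along which they close (so a half turn about z gives the same grasp; the last joint's range is limited). The gripper opens to 85 mm and grips with 20 to 120 N. Pads are 22 mm wide; open, the fingers measure 114 mm over their backs; the gripper's body (76 mm by 85 mm) begins 54 mm behind the grasp point. The pads swing forward as they close: fully open they stand 13 mm farther back than shut.
Start: joints at [0.285, 0.255, 0.108, 0, -1.424, -0.285], TCP at [549.993, 0.025, 209.083] pointing down, gripper open.
Joint ranges: [-2.95, 2.95], [-1.21, 1.97], [-1.09, 1.5], [-2.87, 1.71], [-2.94, -0.07], [-3.05, 3.05]. Speed limits (rad/s): [2.57, 2.57, 3.14, 3.14, 3.14, 3.14].

## Interface

Orientations are given as [roll, pitch, yaw] about the fixed x, y, z axes, in that order (R = Rz(yaw) Ry(pitch) Rx(roll)).
In Python, from station import arm, camera, silhouettes gives the robot as it stands.
- The arm moves only by the tool send_rows, never from a script. Its argument "commands" is a list of rows, each an object of numbers: "hand": the closure, from -1 (fully open) to 1 (shut); "x", "y", "z": the shift along the tool's x, y, z in units of 100 mm (1.0 is 100 mm); "wx", "wy", "wz": the turn, a rotation vector about the tool's x, y, z in units of 360 degrees (1.0 is 360 degrees). In form: [{"hand": .., "x": .., "y": .., "z": .., "wx": .., "wy": .., "wz": ..}, ...]. A call has 1 to 20 rows; each row is the pose to reach, as a shift and turn from the pose commanded when the call began, along the tool's axes at that moment, turning the shorter way round; what a row does not reach only later rows make up. A row lasts 1/10 s, in which the tool goes at most 50 mm and 8.59 degrees, less where a joint would pass 70% of its speed; a pose out of reach is approached as far as the arm can. A call with a number of a shift or a turn outside -1 to 1 is refused whole. A call with a gripper value outside its range is refused whole. The fingers move at their own pace and stop on an object; the grip force is fixed at half the most. Time passes only in rows, so rows that repeat a pose let the fingers close. It gives the time, the measured TCP pose, the force, the opening and the grip force at its end, in the units of the state.
- arm.get_state(): the state, without advancing time (a new reading comes with each control period).
- camera(name): name is "scene" or "side" or "wrist"; returns a dict with "color" (384x512x3 uint8, blue, green, red), "intrinsics" (3x3 intrinsics, pixels), "R" (3x3) and "t" (3): a world point X has camera coordinates R X + t. Camera axes: x right, y down, z forward; pixel columns grow to the right and rows downward; lengths in mm; the calibration is good to about 2 mm. A picture is of the moment at which its call begins. There is no depth.
- arm.hand_in(): hands the job in; it is judged then, once.
Trained networks look in a picture, given as the dict that the camera call returned (one of the last four; its "shot" number tells which), for a name from the list of things; names that differ only in an ending like _2 or _b are one class to them, and where a whole thing is asked for, a point or a joint stands for the part that bears it (a point fixed in the world has none). Each returns a list of dicts, best first, with "p" (0 to 1); they miss things now and then, are a little off and sometimes report something else, mostly with a low value. They report only what shows in the picture. A call takes as long as a camera call.
- silhouettes(label, picture): "region" (384x512 bool, what is visible of it) and "rect" ([left, top, width, height] in pixels, round what is visible of it).
The state is a dict: "time_s": time; "q": joint angles; "dq": joint speeds; "joint_torque": joint torques, N m; "position": TCP position; "eef_rot": TCP orientation; "wrist_force": force on the tool from outside, world axes, zero at the start; "moment": the same for the moment, N m; "gripper_width": opening from 0.0 (shut) to 1.0 (fully open); "finger_force": force on a finger pad.
Only numpy, scipy, OpenCV 4.12 (cv2) and the standard library are available. Lean on these libraries where they do the work, as an engineer would, in place of code of your own. Each camera call takes 0.05 s, during which the arm holds its last target. There are 200 camera calls.

## Task

A freshly cased book lies in the bench nipping press with the platen still standing clear above it. Run the platen down until it bears tight on the book and the handwheel will turn no further: reach down between the spokes with closed fingers and push the spokes round clockwise as seen from above, never gripping a spoke or the rim. Leave the book lying where it is, leave the things beside the press alone, and finish with the press nipped tight and your hand clear.

Things in the scene. Friction and masses are not known exactly. Their poses are not given: they have to be found in the camera images.
- press: fixed bench nipping press with a green frame, 240 mm deep (its x), 310 mm wide (its y), open towards -x and +x. Origin: centre of its underside on the bench, z up. Two steel columns (22 mm thick, at y -130 and +130 mm) carry a crown beam. Wooden bed, top 40 mm above the bench. A vertical screw through the middle of the crown carries the platen below it and the handwheel above it
- crown_top (a point): middle of the top of the press's green crown beam (60 mm deep along x, 310 mm wide along y), 194 mm above the bench, on the screw's axis; axes as the press. The nut boss (radius 34 mm) around the screw and the nuts over the columns stand up to 13 mm above it
- wheel_hub (a point): centre of the dark steel handwheel on top of the press, on the screw's axis at mid-height of spokes and rim. z up; the frame turns with the wheel, its four spokes along its +x, -x, +y, -y: round bars 13 mm thick from the hub (radius 24 mm, its nut 19 mm above this point) to a round rim 16 mm thick at 100 mm radius (216 mm overall). The openings between spokes are open above and below
- wheel (a joint): angle of the handwheel, rad; grows clockwise seen from above. Wheel and platen sink together by 2.23 mm per rad (14 mm a turn). Starts at 0 to 3.6; platen meets book at about 7.6; thread ends at 9.5. Turns at 0.13 N m (2 N at 65 mm radius), stays where left; the heavy rim kicks back up to 10 N for a moment when started by a jerk. At the book the push rises steeply: a steady 6 to 10 N nips it tight
- platen_face (a point): centre of the underside of the platen, a flat plate 185 mm (x) by 205 mm (y), aluminium faced with a pale wooden board, that moves only up and down and cannot be pushed down by hand; 95 mm above the bench at wheel joint 0
- platen: the platen with the screw and wheel it carries; origin at the same point as platen_face, axes as the press. Wheel mid-height is always 162 mm above this point: 257 mm above the bench at wheel joint 0, 240 mm when nipped
- book: the loose blue cloth-bound book lying flat on the bed under the platen, 152 mm (its x) by 206 mm (its y) by 38 mm thick, 0.85 kg or so. Origin: centre of its underside, 40 mm above the bench; its top is 78 mm above the bench
- glue_pot: bystander: white glue jar, 72 mm diameter, 85 mm tall, standing on the bench beside the press; origin at the centre of its underside
- bone_folder: bystander: flat ivory-white bone folder, 150 mm by 22 mm by 6 mm, lying on the bench beside the press along its own x; origin at the middle of its underside
- weight: bystander: steel pressing weight with a knob, 60 mm diameter, 72 mm tall, standing on the bench beside the press; origin at the centre of its underside

How it is judged:
By the outcome, as a careful person would: the job done as asked, in the order asked, and still so for the second after the job is handed in, with the robot touching nothing.
It also fails if it takes over 64 s, if anything falls off the work surface, if the arm or the gripper's body presses on something with over 40 N, if the wrist force passes 120 N, or if a joint passes its speed limit or range.

## Working session

There is one attempt and no reset: what is moved stays moved. The work goes in short steps, Python scripts to look and compute and a tool call to move; the robot and the scene stay as the last step left them, time stands still between calls to the robot, and variables do not carry over. Pictures are saved under pics/ and viewed, at most 10 in all, crops included, and the job is handed in when it is done.

Besides the shell and the picture viewer there is one more tool, called after ">>>" by a JSON object that holds its "fn" and its "kwargs". send_rows: Moves the arm, as the interface text tells. Shifts and turns lie within -1 to 1; 1 stands for 100 mm of shift or 360 degrees of turn. Its arguments: {"type":"object","properties":{"commands":{"type":"array"}},"required":["commands"]}

```bash
mkdir -p pics; cat > look.py <<'E'
import cv2,numpy as np
from station import arm,camera,silhouettes
E
python3 - <<'E'
from look import *
s=arm.get_state();print({k:np.round(v,3).tolist() for k,v in s.items()})
ims=[]
for n in ["scene","side"]:
    p=camera(n);ims.append(p["color"]);
    print(n,p["intrinsics"].tolist(),np.round(p["R"],4).tolist(),np.round(p["t"],1).tolist())
    for l in ["wheel_hub","press","platen","book","glue_pot","weight","bone_folder"]:
        for d in silhouettes(l,p)[:1]:
            r=d["region"];v,u=np.nonzero(r);print(l,round(d["p"],2),d["rect"],u.mean().round(1),v.mean().round(1))
    cv2.imwrite(f"pics/{n}0.png",p["color"])
E
```

```text
{'time_s': 0.0, 'q': [0.285, 0.256, 0.107, -0.001, -1.424, -0.285], 'dq': [-0.001, 0.0, -0.001, -0.0, 0.0, 0.001], 'joint_torque': [-0.0, -38.663, 23.793, 5.365, -0.006, -0.0], 'position': [549.458, 0.064, 208.18], 'eef_rot': [3.14, -0.0, -1.571], 'wrist_force': [0.852, -0.127, 0.584], 'moment': [0.012, -0.044, -0.02], 'finger_force': 0.0, 'gripper_width': 1.005}
scene [[453.48209745648535, 0.0, 255.1611942013313], [0.0, 453.48209745648535, 195.6229295944391], [0.0, 0.0, 1.0]] [[0.0784, 0.9969, 0.0111], [0.8334, -0.0594, -0.5495], [-0.5471, 0.0523, -0.8354]] [-134.1, -416.1, 1736.1]
wheel_hub 0.86 [244.3, 135.9, 81.1, 66.2] 282.9 168.4
press 0.65 [223.5, 134.2, 118.2, 127.0] 279.9 202.5
platen 0.61 [231.9, 133.8, 94.7, 99.0] 281.6 189.3
book 0.56 [255.3, 225.1, 48.1, 10.0] 274.8 229.8
glue_pot 0.91 [348.4, 187.1, 27.3, 26.2] 360.5 199.8
weight 0.63 [190.7, 254.0, 24.2, 20.1] 202.2 262.5
bone_folder 0.66 [197.3, 204.1, 10.0, 39.5] 201.2 220.9
side [[473.79530183328626, 0.0, 248.3121217663139], [0.0, 473.79530183328626, 190.0921133913301], [0.0, 0.0, 1.0]] [[-0.6328, 0.7743, 0.0049], [0.4643, 0.3845, -0.7978], [-0.6197, -0.5026, -0.6028]] [337.8, -191.6, 1969.6]
wheel_hub 0.92 [244.4, 146.7, 71.2, 47.1] 279.5 171.9
press 0.64 [217.4, 146.8, 117.6, 124.3] 278.4 211.3
platen 0.69 [237.2, 148.2, 86.4, 90.4] 276.6 196.8
book 0.68 [239.9, 221.5, 72.5, 32.5] 279.7 234.7
glue_pot 0.97 [339.8, 239.8, 25.9, 38.1] 352.1 259.3
weight 0.8 [179.0, 208.0, 20.8, 26.6] 189.6 221.9
bone_folder 0.6 [204.3, 192.6, 26.9, 29.7] 219.3 205.7
```

View pics/scene0.png

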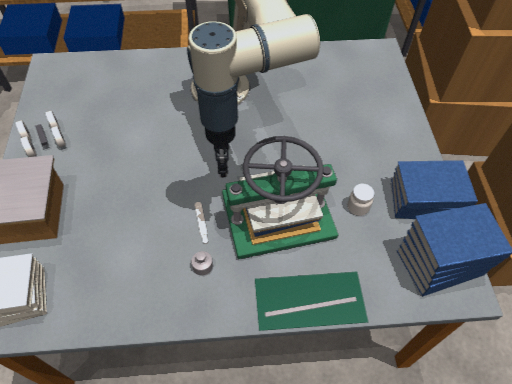

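View pics/side0.png

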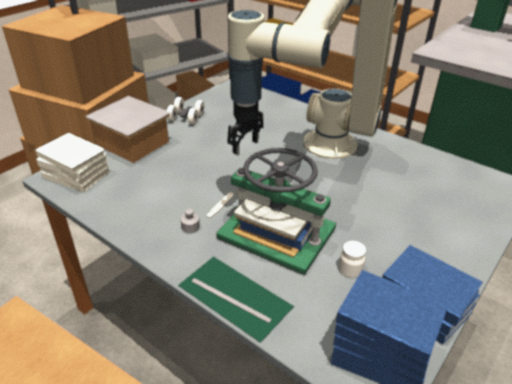

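The scene view shows the wheel centred near (283,168) over the press, with the glue pot at (361,199), the weight at (202,262) and the folder at (201,222). The side view agrees. Next I fit the wheel pose in both views.

```bash
cat >> look.py <<'E'
from scipy.optimize import differential_evolution
def proj(p,X):
    c=X@p["R"].T+p["t"]; h=c@p["intrinsics"].T; return h[:,:2]/h[:,2:]
def render(p,x,y,z,phi,S=4):
    m=np.zeros((384*S,512*S),np.uint8); k=p["intrinsics"][0,0]/np.linalg.norm(p["R"]@[x,y,z]+p["t"])*S
    P=lambda A:np.round((proj(p,np.array(A))+.5)*S).astype(np.int32)
    a=np.linspace(0,2*np.pi,73)
    cv2.polylines(m,[P(np.c_[x+100*np.cos(a),y+100*np.sin(a),0*a+z])],True,255,max(1,round(16*k)))
    cv2.fillPoly(m,[P(np.c_[x+24*np.cos(a),y+24*np.sin(a),0*a+z+5])],255)
    for i in range(4):
        q=phi+i*np.pi/2
        cv2.polylines(m,[P([[x,y,z],[x+100*np.cos(q),y+100*np.sin(q),z]])],False,255,max(1,round(13*k)))
    return cv2.resize(m,(512,384),interpolation=cv2.INTER_AREA)/255.
def fit(ps,x0=(650,60),seed=0,r=60):
    T=[]
    for p in ps:
        g=silhouettes("wheel_hub",p)[0]["region"]; dark=g&(p["color"].max(2)<115)
        T.append((g.astype(float),p))
    def cost(v): return sum(1-np.minimum(render(p,*v),g).sum()/np.maximum(render(p,*v),g).sum() for g,p in T)
    return differential_evolution(cost,[(x0[0]-r,x0[0]+r),(x0[1]-r,x0[1]+r),(232,260),(-np.pi/4,np.pi/4)],seed=seed,popsize=10,maxiter=60,tol=1e-4),T
E
python3 - <<'E'
from look import *
ps=[camera("scene"),camera("side")]
# initial by ray intersection at z=250
for p,uv in zip(ps,[(283,168),(279.5,171)]):
    d=p["R"].T@np.linalg.inv(p["intrinsics"])@[*uv,1];c=-p["R"].T@p["t"];X=c+d*(250-c[2])/d[2];print(X)
r,T=fit(ps,X[:2]);print(r.x,r.fun)
out=[]
for g,p in T:
    m=render(p,*r.x);im=p["color"].copy();u,v=proj(p,np.array([r.x[:3]]))[0].astype(int)
    cr=lambda a:cv2.resize(a[v-50:v+50,u-50:u+50],(400,300) if 0 else (300,300),interpolation=cv2.INTER_CUBIC)
    o=im.copy();o[...,2]=np.maximum(o[...,2],(m*255).astype(np.uint8))
    o2=im.copy(); o2[...,1]=np.maximum(o2[...,1],(g*200).astype(np.uint8))
    out.append(np.vstack([cr(im),cr(o)]))
cv2.imwrite("pics/fit.png",np.hstack(out))
E
```

```text
[586.76342146 160.40506495 250.        ]
[589.82894786 160.92670863 250.        ]
[ 5.85916620e+02  1.59502526e+02  2.54900300e+02 -1.35478185e-01] 0.3210537767550733
```

View pics/fit.png

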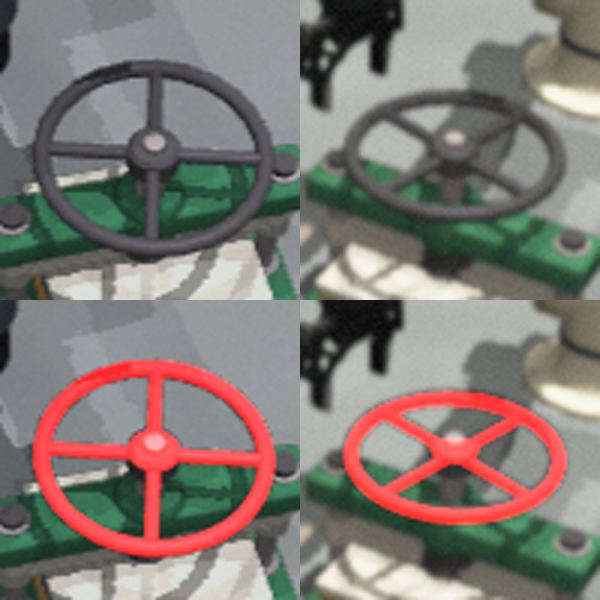

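The fit lies right on the wheel in both views: hub at (586, 159.5, 255), spokes at −7.8° plus multiples of 90°. I'll raise and shut the hand, then enter at −143°, r = 60.

>>> {"fn": "send_rows", "kwargs": {"commands": [{"hand":1,"z":-0.3},{"hand":1,"z":-0.6},{"hand":1,"z":-0.9},{"hand":1,"z":-1.0},{"hand":1,"z":-1.0,"x":-0.3},{"hand":1,"z":-1.0,"x":-0.6,"y":0.06},{"hand":1,"z":-1.0,"x":-0.9,"y":0.12},{"hand":1,"z":-1.0,"x":-1.0,"y":0.12},{"hand":1,"z":-1.0,"x":-1.0,"y":0.12}]}}

```text
invalid input at $.commands[0]: expected keys hand, x, y, z, wx, wy, wz
```

>>> {"fn": "send_rows", "kwargs": {"commands": [{"hand":1,"x":-0.23},{"hand":1,"x":-0.23},{"hand":1,"x":-0.23},{"hand":1,"x":-0.23}]}}

```text
invalid input at $.commands[0]: expected keys hand, x, y, z, wx, wy, wz
```

```bash
python3 - <<'E'
from look import *
s=arm.get_state();print({k:np.round(s[k],3).tolist() for k in ["time_s","position","eef_rot","wrist_force","gripper_width","q"]})
ims=[]
for n in ["scene","side"]:
    p=camera(n);u,v=proj(p,np.array([[586,159.5,255]]))[0].astype(int)
    ims.append(cv2.resize(p["color"][v-75:v+75,u-75:u+75],(400,400)))
cv2.imwrite("pics/enter.png",np.hstack(ims))
E
```

```text
{'time_s': 1.0, 'position': [550.002, 0.018, 209.106], 'eef_rot': [-3.142, 0.0, -1.571], 'wrist_force': [-0.167, 0.577, -0.131], 'gripper_width': 0.998, 'q': [0.285, 0.255, 0.108, -0.0, -1.424, -0.285]}
```

View pics/enter.png

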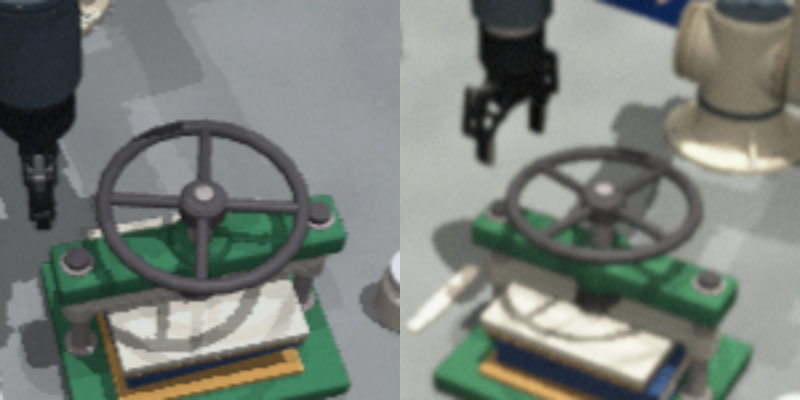

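The arm hasn't moved, because each row needs all seven keys. Hub and wheel are unchanged in the picture, so I'll resend in full.

>>> {"fn": "send_rows", "kwargs": {"commands": [{"hand":1,"x":0,"y":0,"z":-0.3,"wx":0,"wy":0,"wz":0},{"hand":1,"x":0,"y":0,"z":-0.6,"wx":0,"wy":0,"wz":0},{"hand":1,"x":0,"y":0,"z":-0.9,"wx":0,"wy":0,"wz":0},{"hand":1,"x":0,"y":0,"z":-1.0,"wx":0,"wy":0,"wz":0},{"hand":1,"x":-0.3,"y":0,"z":-1.0,"wx":0,"wy":0,"wz":0},{"hand":1,"x":-0.6,"y":0.06,"z":-1.0,"wx":0,"wy":0,"wz":0},{"hand":1,"x":-0.9,"y":0.12,"z":-1.0,"wx":0,"wy":0,"wz":0},{"hand":1,"x":-1.0,"y":0.12,"z":-1.0,"wx":0,"wy":0,"wz":0},{"hand":1,"x":-1.0,"y":0.12,"z":-1.0,"wx":0,"wy":0,"wz":0}]}}

```text
time_s: 2.0
position: [537.8, 101.1, 308.4]
eef_rot: [3.141, -0.0, -1.569]
wrist_force: [-0.1, -0.8, -0.0]
gripper_width: 0.0
finger_force: 0.0
```

>>> {"fn": "send_rows", "kwargs": {"commands": [{"hand":1,"x":-0.23,"y":0,"z":0,"wx":0,"wy":0,"wz":0},{"hand":1,"x":-0.23,"y":0,"z":0,"wx":0,"wy":0,"wz":0},{"hand":1,"x":-0.23,"y":0,"z":0,"wx":0,"wy":0,"wz":0},{"hand":1,"x":-0.23,"y":0,"z":0,"wx":0,"wy":0,"wz":0}]}}

```text
time_s: 2.4
position: [538.1, 122.0, 309.1]
eef_rot: [3.142, -0.0, -1.572]
wrist_force: [-0.4, -0.1, 0.9]
gripper_width: 0.001
finger_force: 0.0
```

```bash
python3 - <<'E'
from look import *
s=arm.get_state();print({k:np.round(s[k],3).tolist() for k in ["time_s","position","eef_rot","wrist_force","gripper_width","q"]})
ims=[]
for n in ["scene","side"]:
    p=camera(n);u,v=proj(p,np.array([[586,159.5,255]]))[0].astype(int)
    ims.append(cv2.resize(p["color"][v-75:v+75,u-75:u+75],(400,400)))
cv2.imwrite("pics/enter2.png",np.hstack(ims))
E
```

```text
{'time_s': 2.4, 'position': [538.145, 122.003, 309.079], 'eef_rot': [3.142, -0.0, -1.572], 'wrist_force': [-0.402, -0.054, 0.872], 'gripper_width': 0.001, 'q': [0.507, 0.255, 0.358, 0.0, -1.674, -0.508]}
```

View pics/enter2.png

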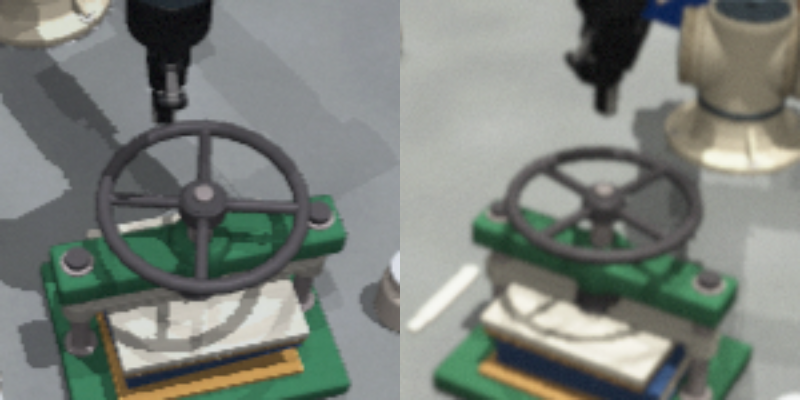

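Hand shut, above the −143° opening and clear of rim and spokes. I'll descend 85 mm and work out the arc rows.

>>> {"fn": "send_rows", "kwargs": {"commands": [{"hand":1,"x":0,"y":0,"z":0.25,"wx":0,"wy":0,"wz":0},{"hand":1,"x":0,"y":0,"z":0.45,"wx":0,"wy":0,"wz":0},{"hand":1,"x":0,"y":0,"z":0.6,"wx":0,"wy":0,"wz":0},{"hand":1,"x":0,"y":0,"z":0.75,"wx":0,"wy":0,"wz":0},{"hand":1,"x":0,"y":0,"z":0.85,"wx":0,"wy":0,"wz":0},{"hand":1,"x":0,"y":0,"z":0.85,"wx":0,"wy":0,"wz":0}]}}

```text
time_s: 3.1
position: [537.3, 122.5, 222.8]
eef_rot: [3.139, -0.001, -1.571]
wrist_force: [0.1, 0.2, 0.4]
gripper_width: 0.001
finger_force: 0.0
```

```bash
python3 - <<'E'
from look import *
a0=np.deg2rad(-142.7)
for k in range(4):
    a=a0-k*np.pi/2; t=a-np.arange(1,21)*np.pi/40
    print(" ".join(f"{-.6*(np.sin(b)-np.sin(a)):.2f},{-.6*(np.cos(b)-np.cos(a)):.2f}" for b in t))
s=arm.get_state();print(s["position"],s["wrist_force"])
E
```

```text
-0.04,0.03 -0.08,0.05 -0.12,0.07 -0.17,0.09 -0.21,0.10 -0.26,0.11 -0.30,0.12 -0.35,0.12 -0.40,0.12 -0.44,0.12 -0.49,0.11 -0.54,0.10 -0.58,0.08 -0.62,0.06 -0.67,0.04 -0.71,0.02 -0.74,-0.01 -0.78,-0.04 -0.81,-0.08 -0.84,-0.11
-0.03,-0.04 -0.05,-0.08 -0.07,-0.12 -0.09,-0.17 -0.10,-0.21 -0.11,-0.26 -0.12,-0.30 -0.12,-0.35 -0.12,-0.40 -0.12,-0.44 -0.11,-0.49 -0.10,-0.54 -0.08,-0.58 -0.06,-0.62 -0.04,-0.67 -0.02,-0.71 0.01,-0.74 0.04,-0.78 0.08,-0.81 0.11,-0.84
0.04,-0.03 0.08,-0.05 0.12,-0.07 0.17,-0.09 0.21,-0.10 0.26,-0.11 0.30,-0.12 0.35,-0.12 0.40,-0.12 0.44,-0.12 0.49,-0.11 0.54,-0.10 0.58,-0.08 0.62,-0.06 0.67,-0.04 0.71,-0.02 0.74,0.01 0.78,0.04 0.81,0.08 0.84,0.11
0.03,0.04 0.05,0.08 0.07,0.12 0.09,0.17 0.10,0.21 0.11,0.26 0.12,0.30 0.12,0.35 0.12,0.40 0.12,0.44 0.11,0.49 0.10,0.54 0.08,0.58 0.06,0.62 0.04,0.67 0.02,0.71 -0.01,0.74 -0.04,0.78 -0.08,0.81 -0.11,0.84
[537.32097927 122.46532095 222.79133307] [0.07051859 0.18718976 0.39331812]
```

>>> {"fn": "send_rows", "kwargs": {"commands": [{"hand":1,"x":-0.04,"y":0.03,"z":0,"wx":0,"wy":0,"wz":0},{"hand":1,"x":-0.08,"y":0.05,"z":0,"wx":0,"wy":0,"wz":0},{"hand":1,"x":-0.12,"y":0.07,"z":0,"wx":0,"wy":0,"wz":0},{"hand":1,"x":-0.17,"y":0.09,"z":0,"wx":0,"wy":0,"wz":0},{"hand":1,"x":-0.21,"y":0.1,"z":0,"wx":0,"wy":0,"wz":0},{"hand":1,"x":-0.26,"y":0.11,"z":0,"wx":0,"wy":0,"wz":0},{"hand":1,"x":-0.3,"y":0.12,"z":0,"wx":0,"wy":0,"wz":0},{"hand":1,"x":-0.35,"y":0.12,"z":0,"wx":0,"wy":0,"wz":0},{"hand":1,"x":-0.4,"y":0.12,"z":0,"wx":0,"wy":0,"wz":0},{"hand":1,"x":-0.44,"y":0.12,"z":0,"wx":0,"wy":0,"wz":0},{"hand":1,"x":-0.49,"y":0.11,"z":0,"wx":0,"wy":0,"wz":0},{"hand":1,"x":-0.54,"y":0.1,"z":0,"wx":0,"wy":0,"wz":0},{"hand":1,"x":-0.58,"y":0.08,"z":0,"wx":0,"wy":0,"wz":0},{"hand":1,"x":-0.62,"y":0.06,"z":0,"wx":0,"wy":0,"wz":0},{"hand":1,"x":-0.67,"y":0.04,"z":0,"wx":0,"wy":0,"wz":0},{"hand":1,"x":-0.71,"y":0.02,"z":0,"wx":0,"wy":0,"wz":0},{"hand":1,"x":-0.74,"y":-0.01,"z":0,"wx":0,"wy":0,"wz":0},{"hand":1,"x":-0.78,"y":-0.04,"z":0,"wx":0,"wy":0,"wz":0},{"hand":1,"x":-0.81,"y":-0.08,"z":0,"wx":0,"wy":0,"wz":0},{"hand":1,"x":-0.84,"y":-0.11,"z":0,"wx":0,"wy":0,"wz":0}]}}

```text
time_s: 5.1
position: [549.4, 207.5, 224.0]
eef_rot: [-3.142, 0.0, -1.571]
wrist_force: [-1.3, -2.6, 0.8]
gripper_width: 0.003
finger_force: 1.2
```

```bash
python3 - <<'E'
from look import *
ims=[]
for n in ["scene","side"]:
    p=camera(n);u,v=proj(p,np.array([[586,159.5,255]]))[0].astype(int)
    ims.append(cv2.resize(p["color"][v-50:v+50,u-50:u+50],(400,400)))
cv2.imwrite("pics/push1.png",np.hstack(ims))
s=arm.get_state();print(s["position"],s["wrist_force"])
E
```

```text
[549.67406612 208.13685301 223.86550137] [ 0.87662277  0.32602857 -0.45909358]
```

View pics/push1.png

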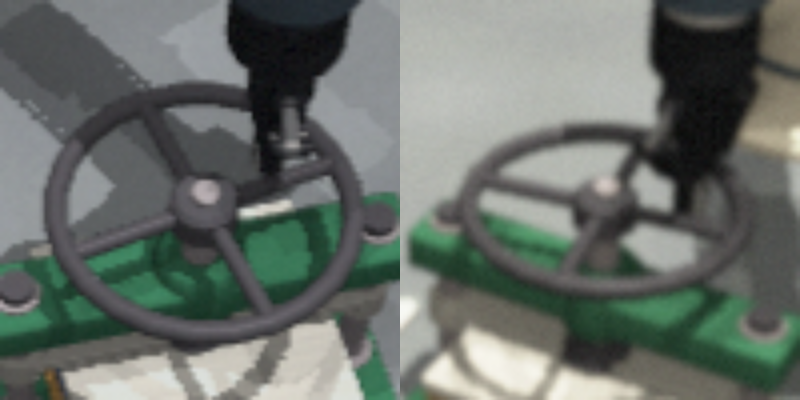

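The fingers sit inside the opening and have driven the spoke round clockwise (about 1.1 rad); the next two quarters are safe.

>>> {"fn": "send_rows", "kwargs": {"commands": [{"hand":1,"x":-0.03,"y":-0.04,"z":0,"wx":0,"wy":0,"wz":0},{"hand":1,"x":-0.05,"y":-0.08,"z":0,"wx":0,"wy":0,"wz":0},{"hand":1,"x":-0.07,"y":-0.12,"z":0,"wx":0,"wy":0,"wz":0},{"hand":1,"x":-0.09,"y":-0.17,"z":0,"wx":0,"wy":0,"wz":0},{"hand":1,"x":-0.1,"y":-0.21,"z":0,"wx":0,"wy":0,"wz":0},{"hand":1,"x":-0.11,"y":-0.26,"z":0,"wx":0,"wy":0,"wz":0},{"hand":1,"x":-0.12,"y":-0.3,"z":0,"wx":0,"wy":0,"wz":0},{"hand":1,"x":-0.12,"y":-0.35,"z":0,"wx":0,"wy":0,"wz":0},{"hand":1,"x":-0.12,"y":-0.4,"z":0,"wx":0,"wy":0,"wz":0},{"hand":1,"x":-0.12,"y":-0.44,"z":0,"wx":0,"wy":0,"wz":0},{"hand":1,"x":-0.11,"y":-0.49,"z":0,"wx":0,"wy":0,"wz":0},{"hand":1,"x":-0.1,"y":-0.54,"z":0,"wx":0,"wy":0,"wz":0},{"hand":1,"x":-0.08,"y":-0.58,"z":0,"wx":0,"wy":0,"wz":0},{"hand":1,"x":-0.06,"y":-0.62,"z":0,"wx":0,"wy":0,"wz":0},{"hand":1,"x":-0.04,"y":-0.67,"z":0,"wx":0,"wy":0,"wz":0},{"hand":1,"x":-0.02,"y":-0.71,"z":0,"wx":0,"wy":0,"wz":0},{"hand":1,"x":0.01,"y":-0.74,"z":0,"wx":0,"wy":0,"wz":0},{"hand":1,"x":0.04,"y":-0.78,"z":0,"wx":0,"wy":0,"wz":0},{"hand":1,"x":0.08,"y":-0.81,"z":0,"wx":0,"wy":0,"wz":0},{"hand":1,"x":0.11,"y":-0.84,"z":0,"wx":0,"wy":0,"wz":0}]}}

```text
time_s: 7.2
position: [633.5, 195.7, 224.0]
eef_rot: [-3.141, 0.0, -1.571]
wrist_force: [-2.2, 1.7, -1.0]
gripper_width: 0.003
finger_force: 1.2
```

>>> {"fn": "send_rows", "kwargs": {"commands": [{"hand":1,"x":0.04,"y":-0.03,"z":0,"wx":0,"wy":0,"wz":0},{"hand":1,"x":0.08,"y":-0.05,"z":0,"wx":0,"wy":0,"wz":0},{"hand":1,"x":0.12,"y":-0.07,"z":0,"wx":0,"wy":0,"wz":0},{"hand":1,"x":0.17,"y":-0.09,"z":0,"wx":0,"wy":0,"wz":0},{"hand":1,"x":0.21,"y":-0.1,"z":0,"wx":0,"wy":0,"wz":0},{"hand":1,"x":0.26,"y":-0.11,"z":0,"wx":0,"wy":0,"wz":0},{"hand":1,"x":0.3,"y":-0.12,"z":0,"wx":0,"wy":0,"wz":0},{"hand":1,"x":0.35,"y":-0.12,"z":0,"wx":0,"wy":0,"wz":0},{"hand":1,"x":0.4,"y":-0.12,"z":0,"wx":0,"wy":0,"wz":0},{"hand":1,"x":0.44,"y":-0.12,"z":0,"wx":0,"wy":0,"wz":0},{"hand":1,"x":0.49,"y":-0.11,"z":0,"wx":0,"wy":0,"wz":0},{"hand":1,"x":0.54,"y":-0.1,"z":0,"wx":0,"wy":0,"wz":0},{"hand":1,"x":0.58,"y":-0.08,"z":0,"wx":0,"wy":0,"wz":0},{"hand":1,"x":0.62,"y":-0.06,"z":0,"wx":0,"wy":0,"wz":0},{"hand":1,"x":0.67,"y":-0.04,"z":0,"wx":0,"wy":0,"wz":0},{"hand":1,"x":0.71,"y":-0.02,"z":0,"wx":0,"wy":0,"wz":0},{"hand":1,"x":0.74,"y":0.01,"z":0,"wx":0,"wy":0,"wz":0},{"hand":1,"x":0.78,"y":0.04,"z":0,"wx":0,"wy":0,"wz":0},{"hand":1,"x":0.81,"y":0.08,"z":0,"wx":0,"wy":0,"wz":0},{"hand":1,"x":0.84,"y":0.11,"z":0,"wx":0,"wy":0,"wz":0}]}}

```text
time_s: 9.2
position: [621.6, 111.5, 224.1]
eef_rot: [3.142, -0.0, -1.571]
wrist_force: [1.5, 1.3, 0.7]
gripper_width: 0.002
finger_force: 1.2
```

```bash
python3 - <<'E'
from look import *
ps=[camera("scene"),camera("side")]
r,T=fit(ps,(586,159.5),r=8);print(r.x,r.fun)
ims=[]
for p in ps:
    u,v=proj(p,np.array([[586,159.5,255]]))[0].astype(int)
    ims.append(cv2.resize(p["color"][v-60:v+60,u-60:u+60],(400,400)))
cv2.imwrite("pics/push3.png",np.hstack(ims))
E
```

```text
[5.85975757e+02 1.59118493e+02 2.45409745e+02 3.50183712e-01] 0.5806122447263186
```

View pics/push3.png

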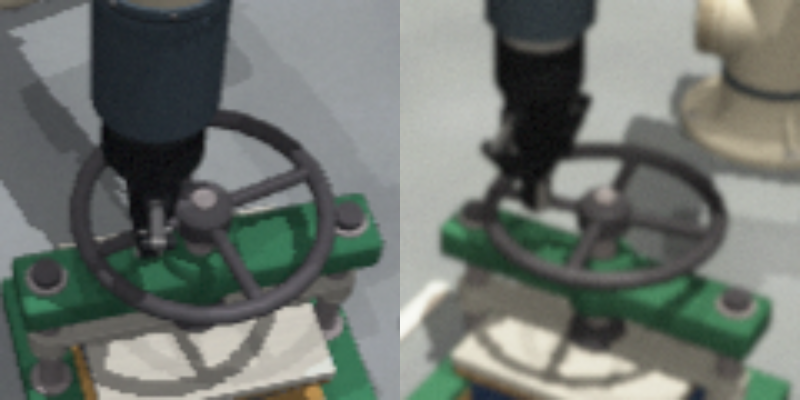

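The wheel has gone 4.23 rad and the hub is at z ≈ 245.4, so the joint is near 5.2. The finger still sits in the opening, behind its spoke. Next is quarter 4.

>>> {"fn": "send_rows", "kwargs": {"commands": [{"hand":1,"x":0.03,"y":0.04,"z":0,"wx":0,"wy":0,"wz":0},{"hand":1,"x":0.05,"y":0.08,"z":0,"wx":0,"wy":0,"wz":0},{"hand":1,"x":0.07,"y":0.12,"z":0,"wx":0,"wy":0,"wz":0},{"hand":1,"x":0.09,"y":0.17,"z":0,"wx":0,"wy":0,"wz":0},{"hand":1,"x":0.1,"y":0.21,"z":0,"wx":0,"wy":0,"wz":0},{"hand":1,"x":0.11,"y":0.26,"z":0,"wx":0,"wy":0,"wz":0},{"hand":1,"x":0.12,"y":0.3,"z":0,"wx":0,"wy":0,"wz":0},{"hand":1,"x":0.12,"y":0.35,"z":0,"wx":0,"wy":0,"wz":0},{"hand":1,"x":0.12,"y":0.4,"z":0,"wx":0,"wy":0,"wz":0},{"hand":1,"x":0.12,"y":0.44,"z":0,"wx":0,"wy":0,"wz":0},{"hand":1,"x":0.11,"y":0.49,"z":0,"wx":0,"wy":0,"wz":0},{"hand":1,"x":0.1,"y":0.54,"z":0,"wx":0,"wy":0,"wz":0},{"hand":1,"x":0.08,"y":0.58,"z":0,"wx":0,"wy":0,"wz":0},{"hand":1,"x":0.06,"y":0.62,"z":0,"wx":0,"wy":0,"wz":0},{"hand":1,"x":0.04,"y":0.67,"z":0,"wx":0,"wy":0,"wz":0},{"hand":1,"x":0.02,"y":0.71,"z":0,"wx":0,"wy":0,"wz":0},{"hand":1,"x":-0.01,"y":0.74,"z":0,"wx":0,"wy":0,"wz":0},{"hand":1,"x":-0.04,"y":0.78,"z":0,"wx":0,"wy":0,"wz":0},{"hand":1,"x":-0.08,"y":0.81,"z":0,"wx":0,"wy":0,"wz":0},{"hand":1,"x":-0.11,"y":0.84,"z":0,"wx":0,"wy":0,"wz":0}]}}

```text
time_s: 11.4
position: [537.6, 123.3, 224.0]
eef_rot: [3.141, -0.0, -1.571]
wrist_force: [2.3, -1.0, 1.3]
gripper_width: -0.002
finger_force: 1.2
```

>>> {"fn": "send_rows", "kwargs": {"commands": [{"hand":1,"x":-0.04,"y":0.03,"z":0,"wx":0,"wy":0,"wz":0},{"hand":1,"x":-0.08,"y":0.05,"z":0,"wx":0,"wy":0,"wz":0},{"hand":1,"x":-0.12,"y":0.07,"z":0,"wx":0,"wy":0,"wz":0},{"hand":1,"x":-0.17,"y":0.09,"z":0,"wx":0,"wy":0,"wz":0}]}}

```text
time_s: 11.8
position: [528.8, 140.1, 224.1]
eef_rot: [3.141, -0.0, -1.571]
wrist_force: [1.8, -2.1, 1.1]
gripper_width: 0.001
finger_force: 1.3
```

>>> {"fn": "send_rows", "kwargs": {"commands": [{"hand":1,"x":-0.02,"y":0.005,"z":0,"wx":0,"wy":0,"wz":0},{"hand":1,"x":-0.04,"y":0.01,"z":0,"wx":0,"wy":0,"wz":0},{"hand":1,"x":-0.065,"y":0.015,"z":0,"wx":0,"wy":0,"wz":0},{"hand":1,"x":-0.09,"y":0.02,"z":0,"wx":0,"wy":0,"wz":0},{"hand":1,"x":-0.11,"y":0.025,"z":0,"wx":0,"wy":0,"wz":0},{"hand":1,"x":-0.13,"y":0.03,"z":0,"wx":0,"wy":0,"wz":0}]}}

```text
time_s: 12.4
position: [526.0, 153.0, 224.1]
eef_rot: [-3.141, -0.0, -1.571]
wrist_force: [2.5, -2.5, 1.2]
gripper_width: -0.002
finger_force: 1.3
```

>>> {"fn": "send_rows", "kwargs": {"commands": [{"hand":1,"x":-0.025,"y":0,"z":0,"wx":0,"wy":0,"wz":0},{"hand":1,"x":-0.05,"y":0,"z":0,"wx":0,"wy":0,"wz":0},{"hand":1,"x":-0.075,"y":0,"z":0,"wx":0,"wy":0,"wz":0},{"hand":1,"x":-0.1,"y":0,"z":0,"wx":0,"wy":0,"wz":0}]}}

```text
time_s: 12.8
position: [526.1, 163.2, 224.2]
eef_rot: [-3.141, -0.0, -1.571]
wrist_force: [0.9, -3.0, 1.7]
gripper_width: 0.001
finger_force: 1.5
```

>>> {"fn": "send_rows", "kwargs": {"commands": [{"hand":1,"x":-0.02,"y":0,"z":0,"wx":0,"wy":0,"wz":0},{"hand":1,"x":-0.04,"y":0,"z":0,"wx":0,"wy":0,"wz":0},{"hand":1,"x":-0.06,"y":-0.005,"z":0,"wx":0,"wy":0,"wz":0},{"hand":1,"x":-0.06,"y":-0.005,"z":0,"wx":0,"wy":0,"wz":0}]}}

```text
time_s: 13.2
position: [526.6, 169.6, 224.1]
eef_rot: [-3.141, 0.001, -1.57]
wrist_force: [0.6, -1.0, 2.1]
gripper_width: -0.004
finger_force: 1.2
```

>>> {"fn": "send_rows", "kwargs": {"commands": [{"hand":1,"x":-0.02,"y":-0.005,"z":0,"wx":0,"wy":0,"wz":0},{"hand":1,"x":-0.04,"y":-0.01,"z":0,"wx":0,"wy":0,"wz":0},{"hand":1,"x":-0.04,"y":-0.01,"z":0,"wx":0,"wy":0,"wz":0}]}}

```text
time_s: 13.5
position: [527.6, 173.5, 224.0]
eef_rot: [-3.142, 0.001, -1.571]
wrist_force: [1.0, -1.3, 2.1]
gripper_width: 0.0
finger_force: 1.2
```

>>> {"fn": "send_rows", "kwargs": {"commands": [{"hand":1,"x":-0.02,"y":-0.005,"z":0,"wx":0,"wy":0,"wz":0},{"hand":1,"x":-0.04,"y":-0.01,"z":0,"wx":0,"wy":0,"wz":0},{"hand":1,"x":-0.06,"y":-0.018,"z":0,"wx":0,"wy":0,"wz":0},{"hand":1,"x":-0.06,"y":-0.018,"z":0,"wx":0,"wy":0,"wz":0}]}}

```text
time_s: 13.9
position: [529.4, 179.6, 223.9]
eef_rot: [3.142, 0.001, -1.571]
wrist_force: [0.7, -1.4, 2.8]
gripper_width: -0.0
finger_force: 1.1
```

>>> {"fn": "send_rows", "kwargs": {"commands": [{"hand":1,"x":-0.02,"y":-0.008,"z":0,"wx":0,"wy":0,"wz":0},{"hand":1,"x":-0.04,"y":-0.016,"z":0,"wx":0,"wy":0,"wz":0},{"hand":1,"x":-0.06,"y":-0.025,"z":0,"wx":0,"wy":0,"wz":0},{"hand":1,"x":-0.06,"y":-0.025,"z":0,"wx":0,"wy":0,"wz":0}]}}

```text
time_s: 14.3
position: [531.8, 185.7, 223.9]
eef_rot: [3.141, 0.001, -1.57]
wrist_force: [0.0, -0.9, 1.7]
gripper_width: 0.0
finger_force: 1.2
```

>>> {"fn": "send_rows", "kwargs": {"commands": [{"hand":1,"x":-0.02,"y":-0.01,"z":0,"wx":0,"wy":0,"wz":0},{"hand":1,"x":-0.04,"y":-0.02,"z":0,"wx":0,"wy":0,"wz":0},{"hand":1,"x":-0.06,"y":-0.035,"z":0,"wx":0,"wy":0,"wz":0},{"hand":1,"x":-0.08,"y":-0.05,"z":0,"wx":0,"wy":0,"wz":0},{"hand":1,"x":-0.08,"y":-0.05,"z":0,"wx":0,"wy":0,"wz":0}]}}

```text
time_s: 14.8
position: [537.1, 193.6, 223.9]
eef_rot: [-3.141, 0.001, -1.571]
wrist_force: [0.6, -1.0, 0.5]
gripper_width: -0.007
finger_force: 0.7
```

```bash
python3 - <<'E'
from look import *
ps=[camera("scene"),camera("side")]
r,T=fit(ps,(586,159.5),r=8);print(r.x,r.fun)
s=arm.get_state();print(s["time_s"],s["position"],s["wrist_force"])
E
```

```text
[585.39579402 159.25992045 239.14638149   0.76499318] 0.43600649664860214
15.0 [536.85418963 193.49168039 224.00309993] [0.43624067 0.25631133 1.58455409]
```

>>> {"fn": "send_rows", "kwargs": {"commands": [{"hand":1,"x":-0.02,"y":-0.015,"z":0,"wx":0,"wy":0,"wz":0},{"hand":1,"x":-0.04,"y":-0.03,"z":0,"wx":0,"wy":0,"wz":0},{"hand":1,"x":-0.055,"y":-0.045,"z":0,"wx":0,"wy":0,"wz":0},{"hand":1,"x":-0.07,"y":-0.06,"z":0,"wx":0,"wy":0,"wz":0}]}}

```text
time_s: 15.4
position: [542.9, 200.1, 224.1]
eef_rot: [3.142, -0.0, -1.571]
wrist_force: [-0.8, -3.1, 1.8]
gripper_width: 0.004
finger_force: 1.2
```

>>> {"fn": "send_rows", "kwargs": {"commands": [{"hand":1,"x":-0.015,"y":-0.015,"z":0,"wx":0,"wy":0,"wz":0},{"hand":1,"x":-0.03,"y":-0.03,"z":0,"wx":0,"wy":0,"wz":0},{"hand":1,"x":-0.045,"y":-0.045,"z":0,"wx":0,"wy":0,"wz":0},{"hand":1,"x":-0.055,"y":-0.06,"z":0,"wx":0,"wy":0,"wz":0}]}}

```text
time_s: 15.8
position: [549.0, 205.7, 224.2]
eef_rot: [-3.141, 0.0, -1.571]
wrist_force: [-1.1, -1.8, 1.9]
gripper_width: -0.002
finger_force: 1.3
```

>>> {"fn": "send_rows", "kwargs": {"commands": [{"hand":1,"x":-0.015,"y":-0.02,"z":0,"wx":0,"wy":0,"wz":0},{"hand":1,"x":-0.03,"y":-0.04,"z":0,"wx":0,"wy":0,"wz":0},{"hand":1,"x":-0.04,"y":-0.06,"z":0,"wx":0,"wy":0,"wz":0},{"hand":1,"x":-0.05,"y":-0.08,"z":0,"wx":0,"wy":0,"wz":0}]}}

```text
time_s: 16.2
position: [557.0, 210.8, 224.2]
eef_rot: [-3.141, 0.0, -1.571]
wrist_force: [-1.7, -1.3, 4.0]
gripper_width: -0.002
finger_force: 1.7
```

>>> {"fn": "send_rows", "kwargs": {"commands": [{"hand":1,"x":-0.01,"y":-0.02,"z":0,"wx":0,"wy":0,"wz":0},{"hand":1,"x":-0.02,"y":-0.04,"z":0,"wx":0,"wy":0,"wz":0},{"hand":1,"x":-0.03,"y":-0.065,"z":0,"wx":0,"wy":0,"wz":0},{"hand":1,"x":-0.04,"y":-0.09,"z":0,"wx":0,"wy":0,"wz":0}]}}

```text
time_s: 16.6
position: [565.6, 214.6, 224.3]
eef_rot: [3.141, -0.0, -1.571]
wrist_force: [-4.4, -1.2, 5.1]
gripper_width: -0.003
finger_force: 2.8
```

```bash
python3 - <<'E'
from look import *
ps=[camera("scene"),camera("side")]
r,T=fit(ps,(586,159.5),r=8);print(r.x,r.fun)
s=arm.get_state();print(s["time_s"],s["position"],s["wrist_force"])
ims=[]
for p in ps:
    u,v=proj(p,np.array([[586,159.5,215]]))[0].astype(int)
    ims.append(cv2.resize(p["color"][v-65:v+65,u-65:u+65],(400,400),interpolation=cv2.INTER_CUBIC))
cv2.imwrite("pics/push5.png",np.hstack(ims))
E
```

```text
[5.85532441e+02 1.59749019e+02 2.38263505e+02 3.78612078e-01] 0.5169650276749436
16.8 [565.96279748 214.69337436 224.32078826] [-3.43575354 -2.01688456  4.83290175]
```

View pics/push5.png

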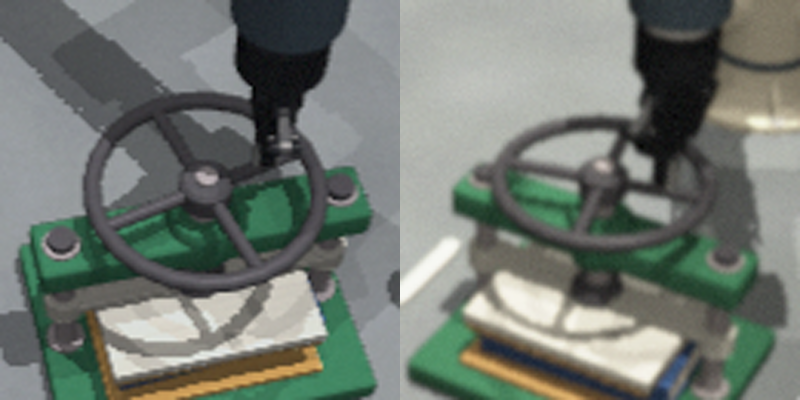

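Force is starting to rise, so the platen is on the book. I'll nip with small steps.

>>> {"fn": "send_rows", "kwargs": {"commands": [{"hand":1,"x":-0.005,"y":-0.02,"z":0,"wx":0,"wy":0,"wz":0},{"hand":1,"x":-0.01,"y":-0.04,"z":0,"wx":0,"wy":0,"wz":0},{"hand":1,"x":-0.01,"y":-0.04,"z":0,"wx":0,"wy":0,"wz":0}]}}

```text
time_s: 17.1
position: [569.8, 215.7, 224.3]
eef_rot: [3.141, 0.0, -1.571]
wrist_force: [-4.4, -1.4, 5.2]
gripper_width: -0.001
finger_force: 2.8
```

>>> {"fn": "send_rows", "kwargs": {"commands": [{"hand":1,"x":-0.005,"y":-0.02,"z":0,"wx":0,"wy":0,"wz":0},{"hand":1,"x":-0.01,"y":-0.04,"z":0,"wx":0,"wy":0,"wz":0},{"hand":1,"x":-0.01,"y":-0.04,"z":0,"wx":0,"wy":0,"wz":0},{"hand":1,"x":-0.01,"y":-0.04,"z":0,"wx":0,"wy":0,"wz":0}]}}

```text
time_s: 17.5
position: [574.4, 216.8, 224.1]
eef_rot: [-3.141, 0.001, -1.571]
wrist_force: [-0.6, 0.4, 3.8]
gripper_width: -0.004
finger_force: 1.6
```

>>> {"fn": "send_rows", "kwargs": {"commands": [{"hand":1,"x":0,"y":-0.02,"z":0,"wx":0,"wy":0,"wz":0},{"hand":1,"x":0,"y":-0.04,"z":0,"wx":0,"wy":0,"wz":0},{"hand":1,"x":0,"y":-0.06,"z":0,"wx":0,"wy":0,"wz":0}]}}

```text
time_s: 17.8
position: [579.8, 216.5, 223.3]
eef_rot: [3.141, -0.0, -1.571]
wrist_force: [-0.0, 0.2, -0.2]
gripper_width: 0.001
finger_force: 0.0
```

>>> {"fn": "send_rows", "kwargs": {"commands": [{"hand":1,"x":0,"y":-0.02,"z":0,"wx":0,"wy":0,"wz":0},{"hand":1,"x":0,"y":-0.04,"z":0,"wx":0,"wy":0,"wz":0},{"hand":1,"x":0,"y":-0.06,"z":0,"wx":0,"wy":0,"wz":0}]}}

```text
time_s: 18.1
position: [586.0, 216.5, 223.9]
eef_rot: [3.141, -0.0, -1.571]
wrist_force: [-0.8, 0.5, 0.2]
gripper_width: 0.0
finger_force: 0.0
```

```bash
python3 - <<'E'
from look import *
ps=[camera("scene"),camera("side")]
r,T=fit(ps,(586,159.5),r=4);print(r.x,r.fun)
ims=[]
for p in ps:
    u,v=proj(p,np.array([[586,180,240]]))[0].astype(int)
    ims.append(cv2.resize(p["color"][v-40:v+40,u-40:u+40],(400,400),interpolation=cv2.INTER_CUBIC))
cv2.imwrite("pics/slip.png",np.hstack(ims))
E
```

```text
[5.86532081e+02 1.59828928e+02 2.38931199e+02 3.69463740e-01] 0.4833595607218183
```

View pics/slip.png

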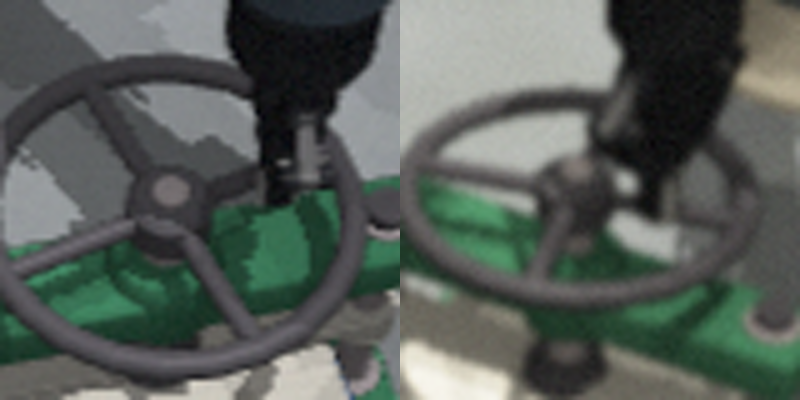

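The picture shows that the fingers have passed the spoke at 111° and now sit in the next opening; the wheel stopped at 7.35 rad of travel. Pushed along their closing axis near the tips, the fingers give way. I'll turn the hand so that its stiff axis (tool x) is tangential, go deeper, and push the next spoke (21°).

>>> {"fn": "send_rows", "kwargs": {"commands": [{"hand":1,"x":0,"y":-0.08,"z":0.03,"wx":0,"wy":0,"wz":-0.02},{"hand":1,"x":0.01,"y":-0.16,"z":0.06,"wx":0,"wy":0,"wz":-0.04},{"hand":1,"x":0.04,"y":-0.24,"z":0.09,"wx":0,"wy":0,"wz":-0.06},{"hand":1,"x":0.08,"y":-0.32,"z":0.12,"wx":0,"wy":0,"wz":-0.08},{"hand":1,"x":0.12,"y":-0.4,"z":0.12,"wx":0,"wy":0,"wz":-0.1},{"hand":1,"x":0.12,"y":-0.4,"z":0.12,"wx":0,"wy":0,"wz":-0.1},{"hand":1,"x":0.12,"y":-0.4,"z":0.12,"wx":0,"wy":0,"wz":-0.1}]}}

```text
time_s: 19.0
position: [625.7, 204.6, 212.0]
eef_rot: [3.142, 0.0, -0.946]
wrist_force: [-0.7, 0.3, -0.2]
gripper_width: 0.003
finger_force: 0.0
```

```bash
cat > st.py <<'E'
from look import *
s=arm.get_state();d=s["position"][:2]-np.array([586,159.5]);r=np.hypot(*d);a=np.arctan2(d[1],d[0])
f=s["wrist_force"];print(s["time_s"],np.round(s["position"],1),np.round(s["eef_rot"],3),"r",r.round(1),"ang",np.rad2deg(a).round(1),"Ftan resisting",-(f[0]*np.sin(a)-f[1]*np.cos(a)),np.round(f,1),np.round(s["q"],2))
E
python3 st.py
```

```text
19.0 [625.7 204.6 212. ] [ 3.142  0.    -0.946] r 60.1 ang 48.7 Ftan resisting 0.6980508557383776 [-0.7  0.3 -0.2] [ 0.55  0.48  0.44 -0.   -1.54  0.07]
```

>>> {"fn": "send_rows", "kwargs": {"commands": [{"hand":1,"x":0.03,"y":0,"z":0,"wx":0,"wy":0,"wz":0},{"hand":1,"x":0.06,"y":0,"z":0,"wx":0,"wy":0,"wz":0},{"hand":1,"x":0.08,"y":0,"z":0,"wx":0,"wy":0,"wz":0},{"hand":1,"x":0.1,"y":0,"z":0,"wx":0,"wy":0,"wz":0},{"hand":1,"x":0.11,"y":0,"z":0,"wx":0,"wy":0,"wz":0}]}}

```text
time_s: 19.5
position: [631.6, 196.5, 212.1]
eef_rot: [-3.142, 0.002, -0.942]
wrist_force: [-5.2, 4.4, 2.8]
gripper_width: 0.002
finger_force: 2.9
```

>>> {"fn": "send_rows", "kwargs": {"commands": [{"hand":1,"x":0.01,"y":0,"z":0,"wx":0,"wy":0,"wz":0},{"hand":1,"x":0.02,"y":0,"z":0,"wx":0,"wy":0,"wz":0},{"hand":1,"x":0.02,"y":0,"z":0,"wx":0,"wy":0,"wz":0}]}}

```text
time_s: 19.8
position: [632.0, 195.8, 212.1]
eef_rot: [3.141, 0.004, -0.941]
wrist_force: [-7.0, 5.4, 2.2]
gripper_width: -0.003
finger_force: 3.6
```

```bash
python3 st.py
```

```text
19.8 [632.  195.8 212.1] [ 3.141  0.004 -0.941] r 58.6 ang 38.3 Ftan resisting 8.555308626973938 [-7.   5.4  2.2] [ 0.53  0.49  0.46 -0.   -1.54  0.1 ]
```

Contact with 8.6 N resisting and hardly any give. I'll press a little more.

>>> {"fn": "send_rows", "kwargs": {"commands": [{"hand":1,"x":0.01,"y":0,"z":0,"wx":0,"wy":0,"wz":0},{"hand":1,"x":0.01,"y":0,"z":0,"wx":0,"wy":0,"wz":0},{"hand":1,"x":0.01,"y":0,"z":0,"wx":0,"wy":0,"wz":0},{"hand":1,"x":0.01,"y":0,"z":0,"wx":0,"wy":0,"wz":0}]}}

```text
time_s: 20.2
position: [632.1, 195.5, 212.1]
eef_rot: [3.141, 0.004, -0.941]
wrist_force: [-7.0, 5.1, 3.6]
gripper_width: 0.002
finger_force: 4.4
```

>>> {"fn": "send_rows", "kwargs": {"commands": [{"hand":1,"x":0.01,"y":0,"z":0,"wx":0,"wy":0,"wz":0},{"hand":1,"x":0.01,"y":0,"z":0,"wx":0,"wy":0,"wz":0},{"hand":1,"x":0.01,"y":0,"z":0,"wx":0,"wy":0,"wz":0},{"hand":1,"x":0.01,"y":0,"z":0,"wx":0,"wy":0,"wz":0}]}}

```text
time_s: 20.6
position: [632.3, 195.2, 212.0]
eef_rot: [3.141, 0.005, -0.94]
wrist_force: [-9.8, 7.8, 4.2]
gripper_width: -0.001
finger_force: 5.2
```

```bash
python3 st.py
```

```text
20.6 [632.3 195.2 212. ] [ 3.141  0.005 -0.94 ] r 58.5 ang 37.6 Ftan resisting 12.149887051294009 [-9.8  7.8  4.2] [ 0.53  0.49  0.46 -0.01 -1.54  0.1 ]
```

12 N steady with the wheel at rest, so it's tight. I'll back off, lift out and look.

>>> {"fn": "send_rows", "kwargs": {"commands": [{"hand":1,"x":-0.03,"y":0,"z":0,"wx":0,"wy":0,"wz":0},{"hand":1,"x":-0.08,"y":0,"z":0,"wx":0,"wy":0,"wz":0},{"hand":1,"x":-0.15,"y":0,"z":0,"wx":0,"wy":0,"wz":0},{"hand":1,"x":-0.2,"y":0,"z":0,"wx":0,"wy":0,"wz":0},{"hand":1,"x":-0.2,"y":0,"z":-0.15,"wx":0,"wy":0,"wz":0},{"hand":1,"x":-0.2,"y":0,"z":-0.4,"wx":0,"wy":0,"wz":0},{"hand":1,"x":-0.2,"y":0,"z":-0.7,"wx":0,"wy":0,"wz":0},{"hand":1,"x":-0.2,"y":0,"z":-1.0,"wx":0,"wy":0,"wz":0},{"hand":1,"x":-0.2,"y":0,"z":-1.0,"wx":0,"wy":0,"wz":0}]}}

```text
time_s: 21.5
position: [624.3, 208.5, 317.1]
eef_rot: [-3.133, -0.003, -0.943]
wrist_force: [-0.5, -1.0, 0.3]
gripper_width: 0.002
finger_force: 0.0
```

>>> {"fn": "send_rows", "kwargs": {"commands": [{"hand":1,"x":0,"y":0.2,"z":-0.2,"wx":0,"wy":0,"wz":0},{"hand":1,"x":0,"y":0.5,"z":-0.3,"wx":0,"wy":0,"wz":0},{"hand":1,"x":0,"y":0.8,"z":-0.3,"wx":0,"wy":0,"wz":0},{"hand":1,"x":0,"y":1.0,"z":-0.3,"wx":0,"wy":0,"wz":0},{"hand":1,"x":0,"y":1.0,"z":-0.3,"wx":0,"wy":0,"wz":0}]}}

```text
time_s: 22.0
position: [540.6, 148.4, 343.9]
eef_rot: [-3.139, -0.001, -0.943]
wrist_force: [-0.3, -1.0, -0.2]
gripper_width: -0.001
finger_force: 0.0
```

>>> {"fn": "send_rows", "kwargs": {"commands": [{"hand":1,"x":0,"y":0.3,"z":0,"wx":0,"wy":0,"wz":0},{"hand":1,"x":0,"y":0.6,"z":0,"wx":0,"wy":0,"wz":0},{"hand":1,"x":0,"y":0.8,"z":0,"wx":0,"wy":0,"wz":0},{"hand":1,"x":0,"y":0.8,"z":0,"wx":0,"wy":0,"wz":0}]}}

```text
time_s: 22.4
position: [476.3, 101.8, 343.2]
eef_rot: [-3.14, -0.001, -0.943]
wrist_force: [0.0, -0.4, 0.2]
gripper_width: -0.001
finger_force: 0.0
```

```bash
python3 - <<'E'
from look import *
ps=[camera("scene"),camera("side")]
r,T=fit(ps,(586,159.5),r=4);print(r.x,r.fun)
for l in ["book","glue_pot","weight","bone_folder"]:
    for p in ps:
        for d in silhouettes(l,p)[:1]:
            v,u=np.nonzero(d["region"]);print(l,round(d["p"],2),u.mean().round(1),v.mean().round(1))
ims=[]
for p in ps:
    u,v=proj(p,np.array([[586,159.5,160]]))[0].astype(int)
    ims.append(cv2.resize(p["color"][v-65:v+65,u-65:u+65],(400,400),interpolation=cv2.INTER_CUBIC))
cv2.imwrite("pics/end.png",np.hstack(ims))
import st
E
```

```text
[5.85681630e+02 1.59684153e+02 2.38353455e+02 3.67690104e-01] 0.3052131952852035
book 0.81 280.6 236.6
glue_pot 0.83 360.8 199.4
glue_pot 0.58 351.5 259.3
weight 0.82 202.0 262.7
weight 0.81 189.6 221.9
bone_folder 0.74 201.4 221.8
bone_folder 0.59 220.3 204.8
23.0 [477.4 102.9 341.9] [ 3.141  0.    -0.942] r 122.5 ang -152.5 Ftan resisting -0.5677633532383008 [-0.9  0.2  0.7] [ 0.53  0.13  0.28  0.   -1.73  0.09]
```

View pics/end.png

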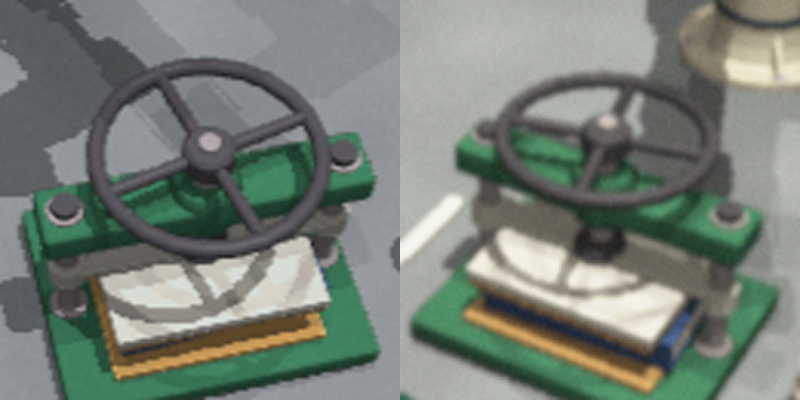

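The wheel is unchanged after the 12 N push (spokes at 0.368 rad, hub z 238.4). The platen sits on the book, the bystanders haven't moved and the hand is clear.

```bash
python3 -c "
from station import arm
print(arm.hand_in())"
```

```text
the job is handed in; nothing more can be done
None
```

The job is handed in, with no verdict shown: the platen is tight on the book (the wheel held still under a 12 N push), the book and bystanders look undisturbed, and the hand is clear. One hitch: near the end the fingers slipped past a spoke at about 6 N, so I turned the hand and finished on the next spoke.

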